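# Clip the cover of a dehumidifier's control box shut

## Task

The clip-on cover of the ivory control-board box is only resting in place: with the fingertips, press down each of the four rim sections around its edge until every one clicks shut and lies flush. Only press: do not lift the box or shove it about, and leave the tape roll, capacitor and screwdriver where they are.

Things in the scene. Friction and masses are not known exactly. Their poses are not given: they have to be found in the camera images.
- control_box: Loose ivory plastic box, 1.1 to 2.1 kg, on the bench; 190 mm (x) by 150 mm (y), cover top 70 mm up. Origin: centre of the underside, z up. The cover's middle panel (122 x 82 mm) is fixed and has a finger rib 54 x 14 mm, 14 mm high, not part of the job. Around it the rim is four sections (flaps), one a side, each hinged at the panel's edge, 32 mm wide from hinge line to outer edge.
- flap_left (a joint): Rim section on the box's +y (a long side, 190 mm long) side. 0 = sprung open, outer edge 8 mm above flush; 0.25 rad = shut, flush with the middle panel. Snap: 8 to 10 N down at the press point takes it past half travel (0.125 rad), then it snaps shut and stays; released before that it springs up again. Near the hinge line it needs far more force.
- flap_left_press (a point): Point on the top face of the rim section on the box's +y side, at mid-length, 24 mm out from the hinge line, 8 mm in from the outer edge: press straight down here. It moves with the section: 76 mm above the bench when open, 70 mm when shut.
- flap_right (a joint): Rim section on the box's -y (a long side, 190 mm long) side. 0 = sprung open, outer edge 8 mm above flush; 0.25 rad = shut, flush with the middle panel. Snap: 8 to 10 N down at the press point takes it past half travel (0.125 rad), then it snaps shut and stays; released before that it springs up again. Near the hinge line it needs far more force.
- flap_right_press (a point): Point on the top face of the rim section on the box's -y side, at mid-length, 24 mm out from the hinge line, 8 mm in from the outer edge: press straight down here. It moves with the section: 76 mm above the bench when open, 70 mm when shut.
- flap_far (a joint): Rim section on the box's +x (a short side, 82 mm long) side. 0 = sprung open, outer edge 8 mm above flush; 0.25 rad = shut, flush with the middle panel. Snap: 8 to 10 N down at the press point takes it past half travel (0.125 rad), then it snaps shut and stays; released before that it springs up again. Near the hinge line it needs far more force.
- flap_far_press (a point): Point on the top face of the rim section on the box's +x side, at mid-length, 24 mm out from the hinge line, 8 mm in from the outer edge: press straight down here. It moves with the section: 76 mm above the bench when open, 70 mm when shut.
- flap_near (a joint): Rim section on the box's -x (a short side, 82 mm long) side. 0 = sprung open, outer edge 8 mm above flush; 0.25 rad = shut, flush with the middle panel. Snap: 8 to 10 N down at the press point takes it past half travel (0.125 rad), then it snaps shut and stays; released before that it springs up again. Near the hinge line it needs far more force.
- flap_near_press (a point): Point on the top face of the rim section on the box's -x side, at mid-length, 24 mm out from the hinge line, 8 mm in from the outer edge: press straight down here. It moves with the section: 76 mm above the bench when open, 70 mm when shut.
- tape_roll: Bystander: green roll of tape lying flat, 96 mm across, 36 mm high. Origin: centre of the underside.
- capacitor: Bystander: upright aluminium motor capacitor, 38 mm across, 54 mm high. Origin: centre of the underside.
- screwdriver: Bystander: black-handled screwdriver lying flat, 170 mm long.
Not all that is in view belongs to the job. What is meant by the control_box is not blue, green or purple, and is the larger of those in its own colour.

How it is judged:
By the outcome, as a careful person would: the job done as asked, in the order asked, and still so for the second after the job is handed in, with the robot touching nothing.
It also fails if it takes over 40 s, if anything falls off the work surface, if the arm or the gripper's body presses on something with over 40 N, if the wrist force passes 120 N, or if a joint passes its speed limit or range.

## Robot

A 6-joint arm with a two-finger parallel gripper is mounted at the origin on the work surface. World frame = base frame: x ahead of the robot, y to its left, z up, the work surface at z = 0. Lengths are in m, angles in rad, forces in N, time in s.
With the tool pointing down it reaches from about 0.3 to 0.75 m from the base axis. Payload 8.5 kg.
Tool frame: the origin (TCP) lies between the finger pads; the fingertips stand 14 mm ahead of it and the grasp point (between the pads) lies 5 mm behind it; z points along the fingers, y is the direction in which the jaws open and shut (so a half turn about z gives the same grasp; the last joint's range is limited). The gripper opens to 85 mm and grips with 20 to 120 N. Pads are 22 mm wide; open, the fingers measure 114 mm over their backs; the gripper's body (76 mm by 85 mm) begins 54 mm behind the grasp point. The pads swing forward as they close: fully open they stand 13 mm farther back than shut.
Start: joints at [0.982, 0.381, 1.297, -0, 1.464, -0.215], TCP at [0.201, 0.512, 0.245] pointing down, gripper open.
Joint ranges: [-3.11, 3.11], [-0.89, 2.33], [0.22, 2.48], [-1.42, 4.56], [0.17, 2.85], [-2.88, 2.88]. Speed limits (rad/s): [2.39, 2.39, 3.14, 3.14, 3.14, 3.14].

## Interface

Orientations are given as a unit quaternion [w, x, y, z].
In Python, from station import monitor, eyes, workorder gives the robot as it stands.
- The arm moves only by the tool servo_tool, never from a script. Its argument "steps" is a list of rows, each a list of 3 entries, a list of its own where there are three numbers: the turn, a rotation vector about the tool's x, y, z in rad, then the shift along the tool's x, y, z in m, then the gripper's target within -1 to 1 (shut at 1, half-way at 0, fully open at -1). In form: [[[ax, ay, az], [tx, ty, tz], grip], ...]. A call has 1 to 20 rows; each row shifts and turns the pose as measured when the row begins, along the tool's axes as they then stand; what a row does not reach is not made up. A row lasts 1/12 s, in which the tool goes at most 41.7 mm and 7.16 degrees, less where a joint would pass 70% of its speed; a pose out of reach is approached as far as the arm can. A call with a gripper value outside its range is refused whole. The fingers move at their own pace and stop on an object; "force" is the grip in N (left out, the last holds). Time passes only in rows, so rows that do not move let the fingers close. It gives the time, the measured TCP pose, the force and the opening at its end, in the units of the state.
- monitor.get_obs(): the state, without advancing time (a new reading comes with each control period).
- eyes.capture(name): name is "scene" or "top"; returns the picture (420x560x3 uint8, blue, green, red); there is no depth.
- eyes.camera_info(name): a dict with "intrinsics" (3x3 intrinsics, pixels), "rvec" (rotation vector, rad) and "tvec" (3), from world to camera coordinates, as OpenCV has them. Camera axes: x right, y down, z forward; pixel columns grow to the right and rows downward; lengths in m; the calibration is good to about 2 mm. A picture is of the moment at which its call begins. camera_info takes no time and is no camera call.
- workorder.hand_in(): hands the job in, once; it reports no verdict.
The state is a dict: "t": time; "qpos": joint angles; "qvel": joint speeds; "joint_torque": joint torques, N m; "tcp_pos": TCP position; "ee_rot": TCP orientation; "wrist_force": force on the tool from outside, world axes, zero at the start; "wrist_torque": the same for the moment, N m; "opening": finger opening in m.
Only numpy, scipy, OpenCV 4.12 (cv2) and the standard library are available. Lean on these libraries where they do the work, as an engineer would, in place of code of your own. Each camera call takes 0.05 s, during which the arm holds its last target.

## Working session

There is one attempt and no reset: what is moved stays moved. The work goes in short steps, Python scripts to look and compute and a tool call to move; the robot and the scene stay as the last step left them, time stands still between calls to the robot, and variables do not carry over. Pictures are saved under pics/ and viewed, and the job is handed in when it is done.

Besides the shell and the picture viewer there is one more tool, called by a JSON object that holds its "api" and its "payload". servo_tool: Moves the arm, as the interface text tells. Its arguments: {"type":"object","properties":{"steps":{"type":"array","items":{"type":"array"}},"force":{"type":"number"}},"required":["steps"]}

```bash
mkdir -p pics; python3 - <<'E'
from station import monitor, eyes
import cv2
o=monitor.get_obs();print({k:o[k] for k in('t','tcp_pos','ee_rot','wrist_force','opening')})
for n in('top','scene'):
    cv2.imwrite(f'pics/{n}0.png',eyes.capture(n)); print(eyes.camera_info(n))
E
```

```text
{'t': 0.0, 'tcp_pos': array([0.20067149, 0.51180389, 0.24471664]), 'ee_rot': array([-2.74780987e-04,  1.85796880e-01,  9.82587916e-01, -6.57133010e-04]), 'wrist_force': array([-0.03503197, -0.30709606,  0.87003347]), 'opening': 0.08549104671096762}
{'intrinsics': array([[413.91408945,   0.        , 278.08300921],
       [  0.        , 413.91408945, 211.49106616],
       [  0.        ,   0.        ,   1.        ]]), 'rvec': array([ 2.11624371, -2.13012367,  0.15105232]), 'tvec': array([0.07938401, 0.53627554, 0.98730371])}
{'intrinsics': array([[424.6839049 ,   0.        , 281.52207139],
       [  0.        , 424.6839049 , 204.45601949],
       [  0.        ,   0.        ,   1.        ]]), 'rvec': array([ 1.96600865,  1.50564529, -0.58160697]), 'tvec': array([-0.19821472, -0.32413223,  1.43397635])}
```

View pics/top0.png

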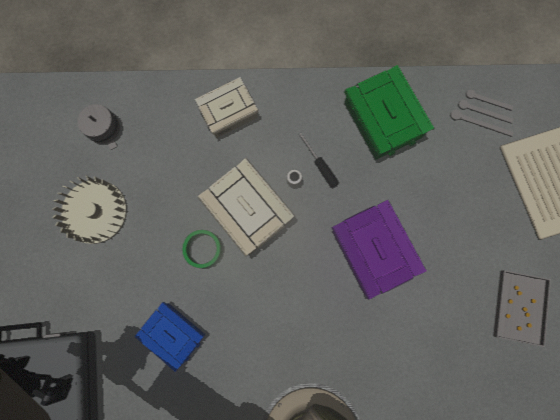

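View pics/scene0.png

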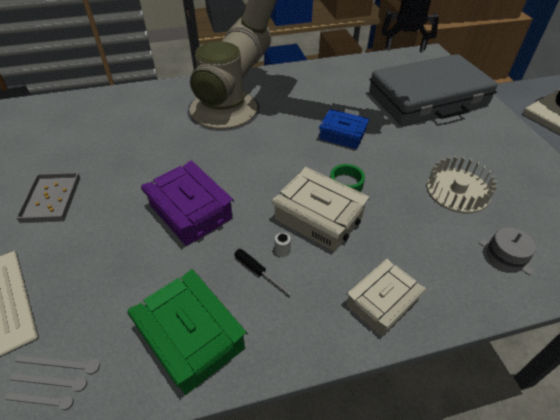

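```bash
python3 - <<'E'
import cv2
a=cv2.imread('pics/top0.png')[150:265,170:345];cv2.imwrite('pics/c1.png',cv2.resize(a,None,fx=4.5,fy=4.5,interpolation=cv2.INTER_CUBIC))
a=cv2.imread('pics/scene0.png')[160:255,260:380];cv2.imwrite('pics/c2.png',cv2.resize(a,None,fx=6,fy=6,interpolation=cv2.INTER_CUBIC))
E
```

```text
(no output)
```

View pics/c1.png

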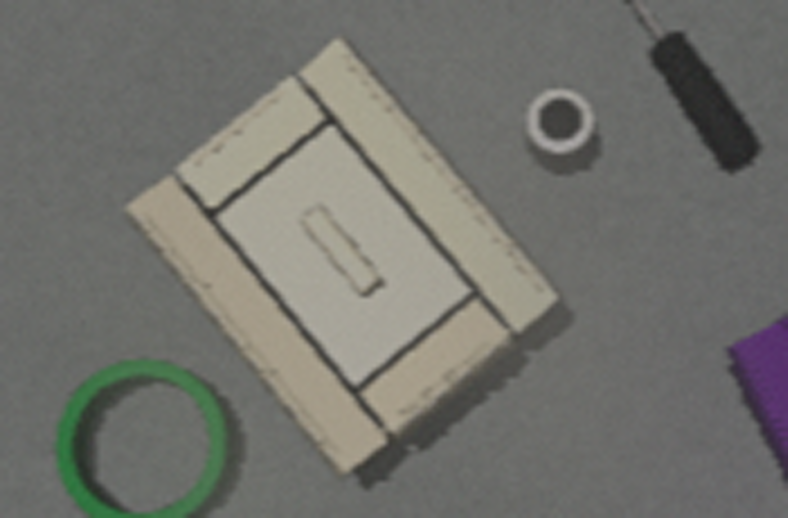

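View pics/c2.png

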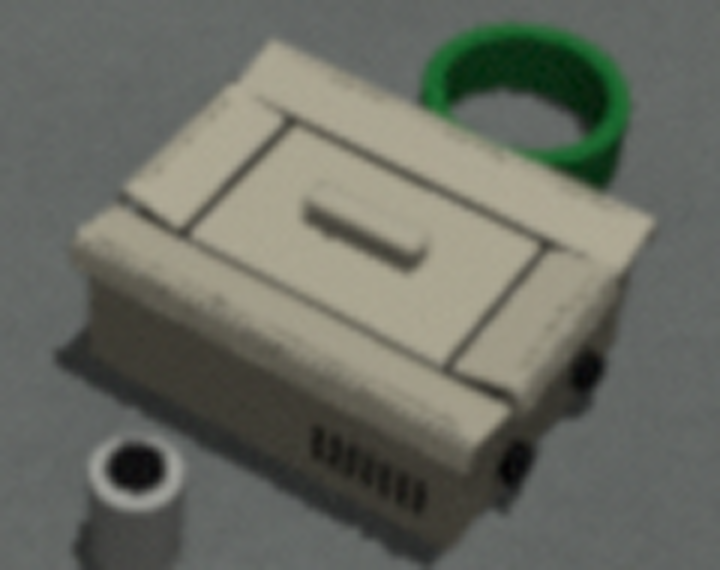

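```bash
cat >h.py <<'E'
import numpy as np,cv2
from scipy.optimize import least_squares
from station import monitor, eyes
def cam(n):
    c=eyes.camera_info(n);return c['intrinsics'],c['rvec'],c['tvec']
def proj(n,P):
    K,r,t=cam(n);return cv2.projectPoints(np.array(P,float),r,t,K,None)[0][:,0]
def ray(n,uv,z):
    K,r,t=cam(n);R=cv2.Rodrigues(r)[0];d=R.T@np.linalg.inv(K)@np.array([*uv,1.]);c=-R.T@t;return c+d*(z-c[2])/d[2]
def unc(p,o,s): return (np.array(p,float)+.5)/s-.5+np.array(o)
E
python3 - <<'E'
from h import *
tp=unc([(333,120),(478,293),(357,388),(213,213)],(170,150),4.5)
to=unc([(340,38),(558,298),(347,475),(126,208)],(170,150),4.5)
sp=unc([(292,120),(548,242),(450,368),(187,235)],(260,160),6)
P=np.array([ray('top',p,.07) for p in tp]);print(P)
print('sc',np.array([ray('scene',p,.07) for p in sp]))
O=np.array([ray('top',p,.077) for p in to]);print(O, O.mean(0))
print('cen',P.mean(0), [np.linalg.norm(P[i]-P[(i+1)%4]) for i in range(4)])
print([np.linalg.norm(O[i]-O[(i+1)%4]) for i in range(4)])
for A in(P,O):
  v=A[1]-A[0]+A[2]-A[3];print(np.arctan2(v[1],v[0]))
# fit
def loc(x,a,z):
    c,s=np.cos(x[2]),np.sin(x[2]);a=np.array(a)
    return np.c_[x[0]+c*a[:,0]-s*a[:,1],x[1]+s*a[:,0]+c*a[:,1],np.full(len(a),z)]
p4=[(-.061,.041),(.061,.041),(.061,-.041),(-.061,-.041)]
# order: top pts 0->1 long
def f(x):
    return np.r_[(proj('top',loc(x,p4,.07))-tp).ravel()]
v=P[1]-P[0]
for yaw in(np.arctan2(v[1],v[0]),):
  c0=P.mean(0)
  for sgn in (1,-1):
    p4=[(-.061,sgn*.041),(.061,sgn*.041),(.061,-sgn*.041),(-.061,-sgn*.041)]
    r=least_squares(f,[c0[0],c0[1],yaw]);print(sgn,r.x,r.cost, r.fun.round(1))
E
```

```text
[[0.62189072 0.16030701 0.07      ]
 [0.52477719 0.08079869 0.07      ]
 [0.47365723 0.14599521 0.07      ]
 [0.57029438 0.22557931 0.07      ]]
sc [[0.47367639 0.14660311 0.07      ]
 [0.56999352 0.22658219 0.07      ]
 [0.6243162  0.16359136 0.07      ]
 [0.52815458 0.08359463 0.07      ]]
[[0.66650226 0.15611046 0.077     ]
 [0.52057758 0.03768894 0.077     ]
 [0.42669689 0.15029548 0.077     ]
 [0.57208034 0.27190592 0.077     ]] [0.54646427 0.1540002  0.077     ]
cen [0.54765488 0.15317006 0.07      ] [np.float64(0.12550940131404123), np.float64(0.082848276221673), np.float64(0.12518932213533965), np.float64(0.08320249549146319)]
[np.float64(0.18792995661214754), np.float64(0.14660769105437077), np.float64(0.18954009098572072), np.float64(0.149412473005779)]
-2.454106102050418
-2.452400038649988
1 [ 0.54760842  0.15313933 -2.46011915] 1.1617322393511245 [ 0.2  0.4 -0.9 -0.5 -0.2 -0.3  0.9  0.4]
-1 [ 0.54835551  0.15301258 -2.4202613 ] 2277.8461900044017 [-26.1  21.9 -25.9  20.4  26.4 -23.1  25.8 -20.4]
```

{"api": "servo_tool", "payload": {"steps": [[[0, 0, 0.11], [0, 0, 0], 1], [[0, 0, 0.11], [0, 0, 0], 1], [[0, 0, 0.11], [0, 0, 0], 1], [[0, 0, 0.11], [0, 0, 0], 1], [[0, 0, 0.08], [0, 0, 0], 1], [[0, 0, 0], [0, 0, 0], 1], [[0, 0, 0], [0, 0, 0], 1]], "force": 60}}

```text
t: 0.68
tcp_pos: [0.2001, 0.5109, 0.2422]
ee_rot: [-0.0, 0.442, 0.897, -0.004]
wrist_force: [-0.5, 0.2, -0.8]
opening: 0.0004
```

```bash
cat >>h.py <<'E'
from scipy.spatial.transform import Rotation as Ro
C=np.array([.5485,.1540]);Y=np.radians(39.4)
e1=np.array([np.cos(Y),np.sin(Y)]);e2=np.array([-e1[1],e1[0]])
T={'A':C+.065*e2,'B':C-.065*e2,'C':C+.085*e1,'D':C-.085*e1}
def st():
    o=monitor.get_obs();q=o['ee_rot'];R=Ro.from_quat(q[[1,2,3,0]])
    M=R.as_matrix();print('t',o['t'],'tcp',o['tcp_pos'].round(4),'F',o['wrist_force'].round(1),'op',round(o['opening'],4),'xang',np.degrees(np.arctan2(M[1,0],M[0,0])).round(1),'z',M[:,2].round(3))
    return o,M
def to(k,z=None):
    o,M=st();d=np.r_[T[k],z if z else o['tcp_pos'][2]]-o['tcp_pos'];print(k,T[k].round(4),'tool shift',(M.T@d).round(4))
E
python3 -c "
from h import *
to('A',.14)"
```

```text
t 0.6833 tcp [0.2001 0.5109 0.2422] F [-0.5  0.2 -0.8] op 0.0004 xang 127.5 z [-0.004 -0.006 -1.   ]
A [0.5072 0.2042] tool shift [-0.4301  0.0576  0.1028]
```

{"api": "servo_tool", "payload": {"steps": [[[0, 0, 0], [-0.036, 0.0048, 0.0085], 1], [[0, 0, 0], [-0.036, 0.0048, 0.0085], 1], [[0, 0, 0], [-0.036, 0.0048, 0.0085], 1], [[0, 0, 0], [-0.036, 0.0048, 0.0085], 1], [[0, 0, 0], [-0.036, 0.0048, 0.0085], 1], [[0, 0, 0], [-0.036, 0.0048, 0.0085], 1], [[0, 0, 0], [-0.036, 0.0048, 0.0085], 1], [[0, 0, 0], [-0.036, 0.0048, 0.0085], 1], [[0, 0, 0], [-0.036, 0.0048, 0.0085], 1], [[0, 0, 0], [-0.036, 0.0048, 0.0085], 1], [[0, 0, 0], [-0.036, 0.0048, 0.0085], 1], [[0, 0, 0], [0, 0, 0], 1]]}}

```text
t: 1.68
tcp_pos: [0.4986, 0.2217, 0.1438]
ee_rot: [-0.001, 0.423, 0.906, -0.002]
wrist_force: [-0.9, 0.2, -1.2]
opening: 0.0003
```

```bash
python3 -c "
from h import *
to('A',.12)"
```

```text
t 1.6833 tcp [0.4986 0.2217 0.1438] F [-0.9  0.2 -1.2] op 0.0003 xang 130.0 z [-0.003 -0.003 -1.   ]
A [0.5072 0.2042] tool shift [-0.0189 -0.0045  0.0239]
```

{"api": "servo_tool", "payload": {"steps": [[[0, 0, 0], [-0.013, -0.003, 0.012], 1], [[0, 0, 0], [-0.006, -0.0015, 0.012], 1], [[0, 0, 0], [0, 0, 0], 1]]}}

```text
t: 1.93
tcp_pos: [0.5091, 0.2015, 0.1184]
ee_rot: [-0.001, 0.421, 0.907, -0.002]
wrist_force: [0.0, 0.8, -0.0]
opening: -0.0002
```

```bash
python3 -c "
from h import *
to('A',.12);cv2.imwrite('pics/s1.png',eyes.capture('scene'))"
```

```text
t 1.9333 tcp [0.5091 0.2015 0.1184] F [ 0.   0.8 -0. ] op -0.0002 xang 130.2 z [-0.004 -0.003 -1.   ]
A [0.5072 0.2042] tool shift [ 0.0033  0.0003 -0.0016]
```

View pics/s1.png

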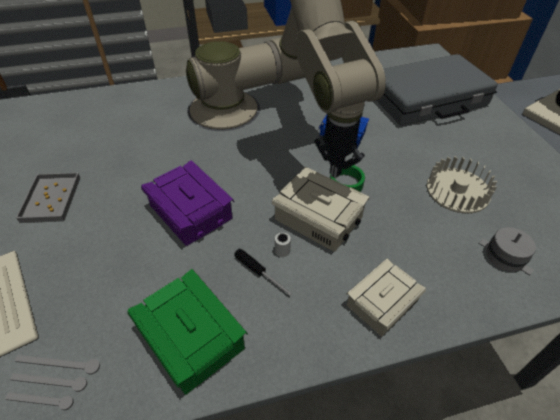

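{"api": "servo_tool", "payload": {"steps": [[[0, 0, 0], [0.003, 0, 0.012], 1], [[0, 0, 0], [0, 0, 0.008], 1], [[0, 0, 0], [0, 0, 0], 1]]}}

```text
t: 2.23
tcp_pos: [0.5072, 0.2059, 0.1007]
ee_rot: [0.0, 0.419, 0.908, -0.001]
wrist_force: [-0.7, -0.2, 0.2]
opening: 0.0004
```

{"api": "servo_tool", "payload": {"steps": [[[0, 0, 0], [0, 0, 0.004], 1], [[0, 0, 0], [0, 0, 0.003], 1]]}}

```text
t: 2.4
tcp_pos: [0.5074, 0.2069, 0.0948]
ee_rot: [0.001, 0.418, 0.908, -0.0]
wrist_force: [1.1, -0.1, -0.1]
opening: 0.0001
```

{"api": "servo_tool", "payload": {"steps": [[[0, 0, 0], [0, 0, 0.003], 1], [[0, 0, 0], [0, 0, 0.003], 1]]}}

```text
t: 2.57
tcp_pos: [0.5074, 0.2075, 0.0896]
ee_rot: [0.002, 0.417, 0.909, 0.0]
wrist_force: [-4.3, 1.4, 6.5]
opening: -0.0001
```

```bash
python3 -c "
from h import *
to('A',.084)"
```

```text
t 2.5667 tcp [0.5074 0.2075 0.0896] F [-4.3  1.4  6.5] op -0.0001 xang 130.7 z [ 0.003 -0.001 -1.   ]
A [0.5072 0.2042] tool shift [-0.0024 -0.0023  0.0056]
```

{"api": "servo_tool", "payload": {"steps": [[[0, 0, 0], [-0.001, -0.001, 0.003], 1], [[0, 0, 0], [0, 0, 0.003], 1]]}}

```text
t: 2.73
tcp_pos: [0.5073, 0.2067, 0.0839]
ee_rot: [0.002, 0.417, 0.909, 0.001]
wrist_force: [-0.3, -1.0, 2.4]
opening: 0.0001
```

{"api": "servo_tool", "payload": {"steps": [[[0, 0, 0], [0, 0, 0.003], 1], [[0, 0, 0], [0, 0, 0.002], 1]]}}

```text
t: 2.9
tcp_pos: [0.5074, 0.2067, 0.0837]
ee_rot: [0.003, 0.417, 0.909, 0.001]
wrist_force: [-9.5, -3.0, 22.4]
opening: -0.0001
```

{"api": "servo_tool", "payload": {"steps": [[[0, 0, 0], [0, 0, -0.01], 1], [[0, 0, 0], [0, 0, -0.02], 1], [[0, 0, 0], [0, 0, -0.02], 1], [[0, 0, 0], [0, 0, 0], 1]]}}

```text
t: 3.23
tcp_pos: [0.5069, 0.2064, 0.1359]
ee_rot: [0.004, 0.417, 0.909, 0.001]
wrist_force: [0.7, 0.1, 1.9]
opening: -0.0001
```

```bash
python3 -c "
from h import *
to('C',.13)
a=eyes.capture('scene');cv2.imwrite('pics/s2.png',cv2.resize(a[130:270,230:400],None,fx=4,fy=4))"
```

```text
t 3.2333 tcp [0.5069 0.2064 0.1359] F [0.7 0.1 1.9] op -0.0001 xang 130.7 z [ 0.007 -0.001 -1.   ]
C [0.6142 0.208 ] tool shift [-0.0688  0.0823  0.0067]
```

View pics/s2.png

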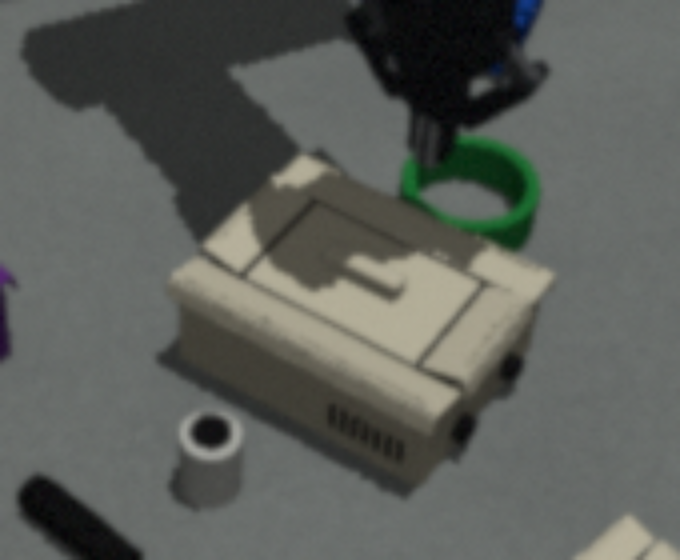

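{"api": "servo_tool", "payload": {"steps": [[[0.005, 0.0045, 0], [-0.022, 0.0265, 0], 1], [[0, 0, 0], [-0.022, 0.0265, 0], 1], [[0, 0, 0], [-0.02, 0.024, 0], 1], [[0, 0, 0], [0, 0, 0.004], 1], [[0, 0, 0], [0, 0, 0], 1]]}}

```text
t: 3.7
tcp_pos: [0.6058, 0.2073, 0.1223]
ee_rot: [-0.005, 0.416, 0.909, -0.004]
wrist_force: [-0.2, -0.6, -0.3]
opening: 0.0002
```

```bash
python3 -c "
from h import *
to('C',.1)"
```

```text
t 3.7 tcp [0.6058 0.2073 0.1223] F [-0.2 -0.6 -0.3] op 0.0002 xang 130.8 z [-0.014 -0.003 -1.   ]
C [0.6142 0.208 ] tool shift [-0.0051  0.0071  0.0222]
```

{"api": "servo_tool", "payload": {"steps": [[[-0.009, -0.008, 0], [-0.004, 0.006, 0.012], 1], [[0, 0, 0], [-0.001, 0.001, 0.008], 1], [[0, 0, 0], [0, 0, 0], 1]]}}

```text
t: 3.95
tcp_pos: [0.6127, 0.2077, 0.0983]
ee_rot: [-0.002, 0.417, 0.909, -0.003]
wrist_force: [-0.1, 0.6, 0.3]
opening: 0.0002
```

{"api": "servo_tool", "payload": {"steps": [[[0, 0, 0], [0, 0, 0.004], 1], [[0, 0, 0], [0, 0, 0.002], 1]]}}

```text
t: 4.12
tcp_pos: [0.6114, 0.2077, 0.0916]
ee_rot: [-0.003, 0.416, 0.909, -0.004]
wrist_force: [-0.4, -1.0, 0.0]
opening: -0.0001
```

```bash
python3 -c "
from h import *
to('C',.084)"
```

```text
t 4.1167 tcp [0.6114 0.2077 0.0916] F [-0.4 -1.   0. ] op -0.0001 xang 130.8 z [-0.008 -0.005 -1.   ]
C [0.6142 0.208 ] tool shift [-0.0017  0.0023  0.0076]
```

{"api": "servo_tool", "payload": {"steps": [[[0, 0, 0], [-0.001, 0.002, 0.003], 1], [[0, 0, 0], [0, 0, 0.002], 1]]}}

```text
t: 4.28
tcp_pos: [0.6123, 0.2083, 0.0873]
ee_rot: [-0.003, 0.416, 0.909, -0.004]
wrist_force: [-0.0, 0.2, 0.2]
opening: -0.0003
```

{"api": "servo_tool", "payload": {"steps": [[[0, 0, 0], [0, 0, 0.003], 1], [[0, 0, 0], [0, 0, 0.002], 1]]}}

```text
t: 4.45
tcp_pos: [0.6125, 0.2085, 0.0836]
ee_rot: [-0.002, 0.416, 0.909, -0.004]
wrist_force: [-6.7, -2.1, 17.8]
opening: -0.0003
```

{"api": "servo_tool", "payload": {"steps": [[[0, 0, 0], [0, 0, 0.002], 1], [[0, 0, 0], [0, 0, 0.002], 1]]}}

```text
t: 4.62
tcp_pos: [0.6125, 0.2085, 0.0837]
ee_rot: [-0.001, 0.416, 0.909, -0.003]
wrist_force: [-7.3, -1.2, 13.9]
opening: -0.0003
```

{"api": "servo_tool", "payload": {"steps": [[[0, 0, 0], [0, 0, -0.01], 1], [[0, 0, 0], [0, 0, -0.02], 1], [[0, 0, 0], [0, 0, -0.015], 1], [[0, 0, 0], [0, 0, 0], 1]]}}

```text
t: 4.95
tcp_pos: [0.6127, 0.2088, 0.1318]
ee_rot: [-0.0, 0.416, 0.909, -0.003]
wrist_force: [0.5, 0.0, 0.8]
opening: 0.0002
```

```bash
python3 -c "
from h import *
to('B',.125)"
```

```text
t 4.95 tcp [0.6127 0.2088 0.1318] F [0.5 0.  0.8] op 0.0002 xang 130.9 z [-0.003 -0.005 -1.   ]
B [0.5898 0.1038] tool shift [-0.0645 -0.086   0.0073]
```

{"api": "servo_tool", "payload": {"steps": [[[0, 0, 0], [-0.02, -0.027, 0], 1], [[0, 0, 0], [-0.02, -0.027, 0], 1], [[0, 0, 0], [-0.019, -0.025, 0], 1], [[0, 0, 0], [-0.003, -0.004, 0.003], 1], [[0, 0, 0], [0, 0, 0], 1]]}}

```text
t: 5.37
tcp_pos: [0.5898, 0.1056, 0.1281]
ee_rot: [0.001, 0.414, 0.91, -0.002]
wrist_force: [0.5, 0.8, -0.7]
opening: -0.0004
```

```bash
python3 -c "
from h import *
to('B',.1)
a=eyes.capture('scene');cv2.imwrite('pics/s3.png',cv2.resize(a[130:270,230:400],None,fx=4,fy=4))"
```

```text
t 5.3667 tcp [0.5898 0.1056 0.1281] F [ 0.5  0.8 -0.7] op -0.0004 xang 131.1 z [ 0.    -0.004 -1.   ]
B [0.5898 0.1038] tool shift [-0.0013 -0.0011  0.0281]
```

View pics/s3.png

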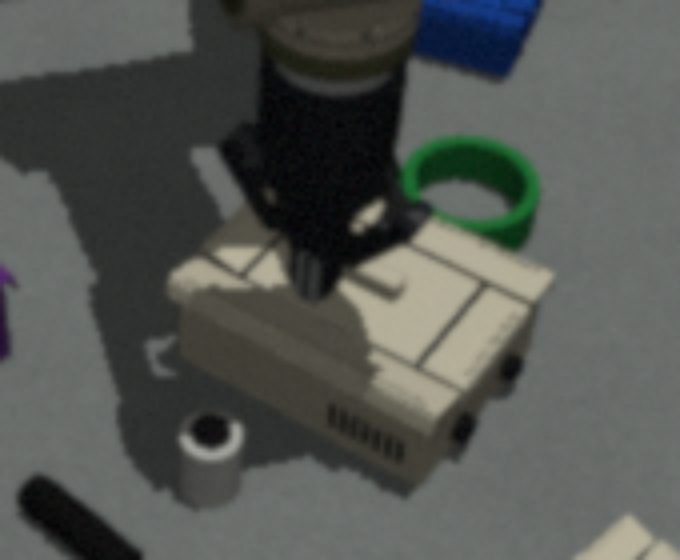

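{"api": "servo_tool", "payload": {"steps": [[[0, 0, 0], [-0.001, -0.001, 0.015], 1], [[0, 0, 0], [0, 0, 0.013], 1], [[0, 0, 0], [0, 0, 0.003], 1]]}}

```text
t: 5.67
tcp_pos: [0.5914, 0.1072, 0.0969]
ee_rot: [0.003, 0.413, 0.911, -0.001]
wrist_force: [0.4, 0.5, 0.4]
opening: 0.0
```

{"api": "servo_tool", "payload": {"steps": [[[0, 0, 0], [0, 0, 0.003], 1], [[0, 0, 0], [0, 0, 0.003], 1], [[0, 0, 0], [0, 0, 0.002], 1]]}}

```text
t: 5.92
tcp_pos: [0.5921, 0.1091, 0.089]
ee_rot: [0.003, 0.412, 0.911, -0.001]
wrist_force: [-1.7, -2.6, 6.3]
opening: 0.0001
```

{"api": "servo_tool", "payload": {"steps": [[[0, 0, 0], [0, 0, 0.003], 1], [[0, 0, 0], [0, 0, 0.002], 1]]}}

```text
t: 6.08
tcp_pos: [0.5929, 0.1098, 0.085]
ee_rot: [0.004, 0.412, 0.911, -0.001]
wrist_force: [0.1, 0.2, 0.6]
opening: 0.0001
```

```bash
python3 -c "
from h import *
to('B',.084)"
```

```text
t 6.0833 tcp [0.5929 0.1098 0.085 ] F [0.1 0.2 0.6] op 0.0001 xang 131.4 z [ 0.007 -0.005 -1.   ]
B [0.5898 0.1038] tool shift [-0.0024 -0.0063  0.001 ]
```

Likely snapped; press to flush and lift.

{"api": "servo_tool", "payload": {"steps": [[[0, 0, 0], [0, 0, 0.002], 1], [[0, 0, 0], [0, 0, 0.003], 1], [[0, 0, 0], [0, 0, 0.002], 1]]}}

```text
t: 6.33
tcp_pos: [0.5931, 0.11, 0.0839]
ee_rot: [0.006, 0.411, 0.912, -0.001]
wrist_force: [-6.6, -3.1, 13.8]
opening: -0.0002
```

{"api": "servo_tool", "payload": {"steps": [[[0, 0, 0], [0, 0, -0.01], 1], [[0, 0, 0], [0, 0, -0.02], 1], [[0, 0, 0], [0, 0, -0.015], 1], [[0, 0, 0], [0, 0, 0], 1]]}}

```text
t: 6.67
tcp_pos: [0.5924, 0.1114, 0.1313]
ee_rot: [0.006, 0.41, 0.912, -0.001]
wrist_force: [-0.1, -0.3, 0.4]
opening: -0.0002
```

```bash
python3 -c "
from h import *
to('D',.125)"
```

```text
t 6.6667 tcp [0.5924 0.1114 0.1313] F [-0.1 -0.3  0.4] op -0.0002 xang 131.5 z [ 0.011 -0.006 -1.   ]
D [0.4828 0.1   ] tool shift [ 0.0643 -0.0896  0.0051]
```

{"api": "servo_tool", "payload": {"steps": [[[0.002, 0.005, 0.03], [0.02, -0.028, 0], 1], [[0, 0, 0], [0.02, -0.028, 0], 1], [[0, 0, 0], [0.02, -0.028, 0], 1], [[0, 0, 0], [0.002, -0.003, 0.003], 1], [[0, 0, 0], [0, 0, 0], 1]]}}

```text
t: 7.08
tcp_pos: [0.4815, 0.1029, 0.124]
ee_rot: [0.003, 0.424, 0.905, 0.0]
wrist_force: [0.2, -0.3, 0.1]
opening: -0.0
```

```bash
python3 -c "
from h import *
to('D',.1)"
```

```text
t 7.0833 tcp [0.4815 0.1029 0.124 ] F [ 0.2 -0.3  0.1] op -0.0 xang 129.8 z [ 0.006 -0.003 -1.   ]
D [0.4828 0.1   ] tool shift [-0.0029 -0.0009  0.024 ]
```

{"api": "servo_tool", "payload": {"steps": [[[0, 0, 0], [-0.003, -0.001, 0.015], 1], [[0, 0, 0], [0, -0.001, 0.009], 1], [[0, 0, 0], [0, -0.001, 0.003], 1]]}}

```text
t: 7.33
tcp_pos: [0.4833, 0.099, 0.0962]
ee_rot: [0.005, 0.424, 0.906, 0.001]
wrist_force: [1.1, -0.2, 0.4]
opening: -0.0001
```

{"api": "servo_tool", "payload": {"steps": [[[0, 0, 0], [0, 0, 0.003], 1], [[0, 0, 0], [0, -0.001, 0.003], 1], [[0, 0, 0], [0, 0, 0.002], 1]]}}

```text
t: 7.58
tcp_pos: [0.484, 0.0985, 0.0873]
ee_rot: [0.004, 0.424, 0.906, 0.001]
wrist_force: [-0.6, 0.3, 1.4]
opening: 0.0001
```

{"api": "servo_tool", "payload": {"steps": [[[0, 0, 0], [0, 0, 0.003], 1], [[0, 0, 0], [0, 0, 0.002], 1]]}}

```text
t: 7.75
tcp_pos: [0.4849, 0.0985, 0.0832]
ee_rot: [0.005, 0.424, 0.906, 0.001]
wrist_force: [-13.7, -0.6, 37.9]
opening: 0.0
```

```bash
python3 -c "
from h import *
to('D',.084)"
```

```text
t 7.75 tcp [0.4849 0.0985 0.0832] F [-13.7  -0.6  37.9] op 0.0 xang 129.8 z [ 0.01  -0.002 -1.   ]
D [0.4828 0.1   ] tool shift [ 0.0025 -0.0006 -0.0008]
```

Flush against the stop. Lift high and move clear for inspection.

{"api": "servo_tool", "payload": {"steps": [[[0, 0, 0], [0, 0, -0.01], 1], [[0, 0, 0], [0, 0, -0.03], 1], [[0, 0, 0], [0, 0, -0.035], 1], [[0, 0, 0], [0, 0, -0.035], 1], [[0, 0, 0], [0.02, -0.035, -0.01], 1], [[0, 0, 0], [0.02, -0.035, 0], 1], [[0, 0, 0], [0.02, -0.035, 0], 1], [[0, 0, 0], [0, -0.035, 0], 1], [[0, 0, 0], [0, -0.035, 0], 1], [[0, 0, 0], [0, 0, 0], 1]]}}

```text
t: 8.58
tcp_pos: [0.3094, 0.032, 0.2069]
ee_rot: [0.01, 0.422, 0.906, 0.003]
wrist_force: [0.4, 0.5, 0.1]
opening: 0.0003
```

```bash
python3 -c "
from h import *
st()
a=eyes.capture('scene');b=eyes.capture('top')
a=cv2.resize(a[150:260,250:385],None,fx=4,fy=4,interpolation=2);b=cv2.resize(b[145:265,175:310],None,fx=4,fy=4,interpolation=2)
cv2.imwrite('pics/f1.png',a);cv2.imwrite('pics/f2.png',b)"
```

```text
t 8.5833 tcp [0.3094 0.032  0.2069] F [0.4 0.5 0.1] op 0.0003 xang 130.0 z [ 0.021 -0.004 -1.   ]
```

View pics/f1.png

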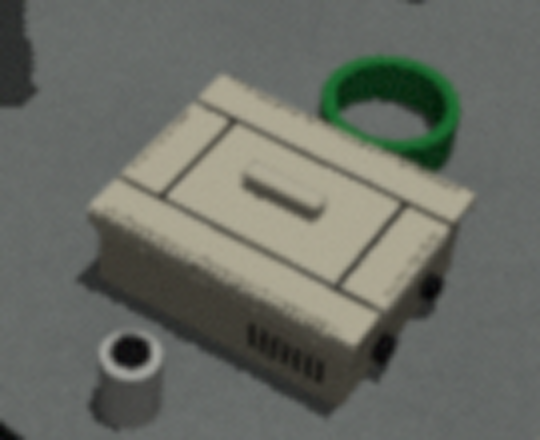

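View pics/f2.png

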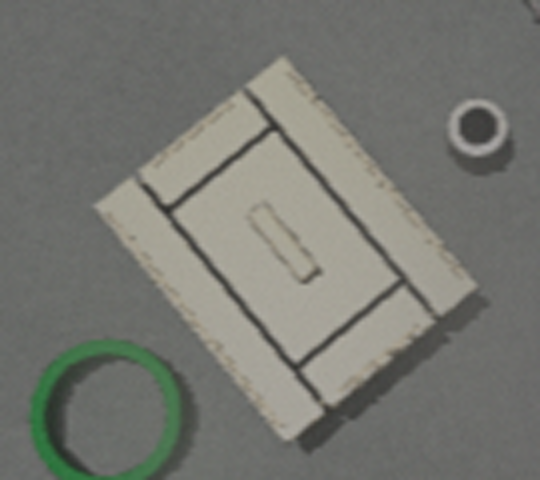

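All four sections now share the panel's shade. Their seams are continuous, for example the top-view panel corners at (275,127) and (298,367) in the crop. The first of these matches its position before pressing to within 0.3 px.

```bash
python3 -c "
from station import workorder
print(workorder.hand_in())"
```

```text
the job is handed in; nothing more can be done
None
```

I pressed all four rim sections of the larger ivory box shut with the closed fingertips, then lifted clear and handed the job in at about 8.7 s.

- **Closing:** each section ended on its stop with the fingertips at about 70 mm. The last readings on the stop were about 14 to 38 N vertical, 38 N being on the last section and about 40 N counting the sideways part. I never felt or heard a distinct click. I inferred the snap from the force falling away mid-travel on three sections, and from a drop before the stop that I did not separately confirm on the other.
- **Final pictures:** both views show all four sections flush with the middle panel. The box corner I compared was within 0.3 px of where it started. The tape roll and capacitor looked undisturbed. The screwdriver was mostly outside my last crops, but the arm never went near it.
- **Off target:** the fingers drifted a few millimetres between steps. On the -y or +y side nearest the capacitor they pressed about 7 mm from the planned point, mostly along the section. It still closed.

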